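# Set up the tilting painting stand for a painter

### The arm

A 6-joint arm with a two-finger parallel gripper is mounted at the origin on the work surface. World frame = base frame: x ahead of the robot, y to its left, z up, the work surface at z = 0. Lengths are in mm, angles in degrees, forces in N, time in s.
With the tool pointing down it reaches from about 150 to 775 mm from the base axis. Payload 6.1 kg.
Tool frame: the origin (TCP) lies between the finger pads; the fingertips stand 19 mm ahead of it and the grasp point (between the pads) is the TCP; z points along the fingers, y is the line along which they close (so a half turn about z gives the same grasp; the last joint's range is limited). The gripper opens to 85 mm and grips with 20 to 120 N. Pads are 22 mm wide; open, the fingers measure 114 mm over their backs; the gripper's body (76 mm by 85 mm) begins 54 mm behind the grasp point. The pads swing forward as they close: fully open they stand 13 mm farther back than shut.
Start: joints at [70.76, 7.208, -2.269, 80.523, 0, 90], TCP at [172.993, 495.663, 250.295] pointing down, gripper open.
Joint ranges: [-155.77, 155.77], [-54.66, 111.73], [-72.52, 77.12], [-102.08, 115.82], [-83.92, 84.16], [-180, 180]. Speed limits (degrees/s): [136.94, 136.94, 172.46, 180, 180, 180].

### API

Orientations are given as a 3x3 rotation matrix whose columns are the frame's x, y, z axes.
In Python, from station import bot gives the robot as it stands.
- The arm moves only by the shell command python3 -m creep 'ROWS'. ROWS is text: rows parted by semicolons, each of 7 numbers parted by spaces: the shift along the tool's x, y, z as a fraction of full scale, then the turn, a rotation vector about the tool's x, y, z as a fraction of full scale, then the finger opening in mm, from 0 to 85.4. A call has 1 to 12 rows; each row shifts and turns the commanded pose from where the row before left it, along the tool's axes as they then stand; what a row does not reach is not made up. Full scale, the value 1, is 0.6 m for a shift and pi/2 rad for a turn. A row lasts 1/12 s, in which the tool goes at most 41.7 mm and 7.16 degrees, less where a joint would pass 70% of its speed; a pose out of reach is approached as far as the arm can. A call with a number of a shift or a turn outside -1 to 1 is refused whole. A call with a gripper value outside its range is refused whole. The fingers move at their own pace and stop on an object; the grip force is fixed at half the most. Time passes only in rows, so rows that do not move let the fingers close. It gives the time, the measured TCP pose, the force, the opening and the grip force at its end, in the units of the state.
- bot.state(): the state, without advancing time (a new reading comes with each control period).
- bot.snapshot(name): name is "scene" or "top" or "wrist"; returns the picture (400x640x3 uint8, red, green, blue); there is no depth.
- bot.camera_model(name): a dict with "fx", "fy", "cx", "cy" (pixels), "rvec" (rotation vector, rad) and "tvec" (3), from world to camera coordinates, as OpenCV has them. Camera axes: x right, y down, z forward; pixel columns grow to the right and rows downward; lengths in mm; the calibration is good to about 2 mm. A picture is of the moment at which its call begins: read the wrist's pose just before it. camera_model takes no time and is no camera call; for the wrist camera it gives the pose at the moment of the call.
- bot.close_job(): hands the job in; it is judged then, once.
The state is a dict: "t": time; "qpos": joint angles; "qd": joint speeds; "joint_efforts": joint torques, N m; "position": TCP position; "tcp_rot": TCP orientation; "force": force on the tool from outside, world axes, zero at the start; "wrist_torque": the same for the moment, N m; "finger_gap": opening from 0.0 (shut) to 1.0 (fully open); "finger_force": force on a finger pad.
Only numpy, scipy, OpenCV 4.12 (cv2) and the standard library are available. Lean on these libraries where they do the work, as an engineer would, in place of code of your own. Each camera call takes 0.05 s, during which the arm holds its last target. There are 200 camera calls.

### The job

Get the painting stand ready for the next painter: with its board still flat, lay the wooden plaque flat in the walled pocket on the board, then gently set the clay relief upright in the square recess of the plaque. After that turn the stand by its handle until its pointer lines up with the index block on its base, and last raise the board by the handle to a slope of 30 degrees and let go. Leave the paint bottles and the brush mug where they are.

Things in the scene. Friction and masses are not known exactly. Their poses are not given: they have to be found in the camera images.
- stand: painting stand's fixed base: a plywood disc 200 mm across and 18 mm thick with a 50 mm wide tongue to +x. Origin: centre of its underside on the table; the vertical turning axis passes through it. Its +x axis points to the index block. It stands at a different place and yaw each time and does not move.
- index (a point): top centre of the index block, a dark steel block 26 (x) by 12 (y) by 40 mm tall, upright on the base's tongue, 163 mm along +x from the turning axis; its top is 58 mm above the table.
- pointer (a point): tip of the pointer, a dark steel bar 12 mm wide with an upturned 10 mm thick end that reaches 143 mm from the turning axis, its top 65 mm above the table; fixed to the turning part, under the low edge of the board. Lined up when it stands directly in front of the index block (turn = 0).
- turn (a joint): swivel angle of the stand's turning part (aluminium disc, brackets, board) about the vertical axis, in rad, positive anticlockwise from above; 0 = pointer lined up with the index block; range -1.5 to 1.5. Stiff (0.5 N m of friction), stays where left. Starts at 0.45 to 0.95.
- tilt (a joint): slope of the board in rad: 0 = flat (resting on its stop), grows as the handle end is raised; 30 degrees = 0.524; range 0 to 1.1. Stiff friction hinge, stays where left, also with the parts on it (8 to 10 N up at the handle moves it). Starts at 0.
- tilt_axis (a point): middle of the level tilt hinge along the low edge of the board, 76.5 mm above the table, 85 mm from the turning axis on the pointer's side. Its frame turns and tilts with the board: x = from the handle to the low edge, y = along the hinge, z = normal to the board.
- handle (a point): grip point on the handle: middle of a bare steel rod, 16 mm diameter, 56 mm free length, sticking out of the board's high edge along the board's -x, with a black 24 mm ball at its end (30 mm past this point). 202 mm from the tilt axis, 117 mm from the turning axis, 32 mm from the board's edge; 78.5 mm above the table at tilt 0. Same axes as tilt_axis.
- pocket (a point): centre of the pocket floor = centre of the upper face of the board (light wood, 170 (x) by 116 (y) by 12 mm), over the turning axis; 84.5 mm above the table at tilt 0. Pocket 135 (x) by 73 (y) mm inside; walls 12 mm tall, 6 mm thick: full at the ends, on the long sides only 24 mm at each corner, the middle 87 mm open for fingers. Same axes as tilt_axis.
- plaque: loose brown wooden plaque, 130 (x) by 68 (y) by 21 mm, 0.16 kg, lying flat on the table. Origin: centre of its underside. In the middle of its top a square recess 60 by 60 mm, 9 mm deep (floor 12 mm above the underside), with 4 mm thin side strips and 35 mm solid ends. Grip it across the 68 mm width. Either way round is good.
- relief: loose unpainted reddish clay relief standing on the table, 0.14 kg, 49 mm tall: round foot 55 mm in diameter, 14 mm thick, on it a round stem 36 mm in diameter up to 38 mm, then a domed top. Origin: centre of its underside; z up its axis. Grip it by the stem. Plaque and relief lie one on the left and one on the right of the stand, either way.
- paint_a: bystander: closed white paint bottle, 48 mm in diameter, 125 mm tall, origin under its centre
- paint_b: bystander: closed grey paint bottle, 48 mm in diameter, 125 mm tall, origin under its centre
- brush_mug: bystander: white mug, 76 mm in diameter, 85 mm tall, with brushes up to 175 mm; origin under its centre

How it is judged:
By the outcome, as a careful person would: the job done as asked, in the order asked, and still so for the second after the job is handed in, with the robot touching nothing.
It also fails if it takes over 64 s, if anything falls off the work surface, if the arm or the gripper's body presses on something with over 40 N, if the wrist force passes 120 N, or if a joint passes its speed limit or range.

## Working session

There is one attempt and no reset: what is moved stays moved. The work goes in short steps, Python scripts to look and compute and a shell command to move; the robot and the scene stay as the last step left them, time stands still between calls to the robot, and variables do not carry over. Pictures are saved under pics/ and viewed, at most 10 in all, crops included, and the job is handed in when it is done.

```bash
ls; mkdir -p pics
python3 - <<'E'
from station import bot
import cv2
s=bot.state();print(s)
for n in("scene","top"):
    print(n,bot.camera_model(n)); cv2.imwrite(f"pics/{n}0.png",bot.snapshot(n)[:,:,::-1])
E
```

```text
pics
{'t': 0.0, 'qpos': array([ 7.07611823e+01,  7.24102122e+00, -2.32856836e+00,  8.05213886e+01,
       -1.12854490e-04,  8.99991741e+01]), 'qd': array([ 0.04496366, -0.0731222 ,  0.04943773, -0.02199624, -0.06696874,
        0.02871369]), 'joint_efforts': array([ 2.23043404e-03, -4.35916221e+01,  3.52923882e+01,  1.71685824e-02,
        4.20233700e-04,  1.24122886e-05]), 'position': array([172.8673507 , 495.32498071, 249.51341494]), 'tcp_rot': array([[-9.44158098e-01,  3.29492359e-01, -5.21352747e-04],
       [ 3.29492771e-01,  9.44156907e-01, -1.49983930e-03],
       [-1.94679140e-06, -1.58786738e-03, -9.99998739e-01]]), 'force': array([ 0.51072368, -0.49981199,  0.43361391]), 'wrist_torque': array([-0.0177399 , -0.07593501, -0.02287765]), 'finger_force': 0.0, 'finger_gap': 0.9970889813941328}
scene {'fx': 386.4154968346187, 'fy': 386.4154968346187, 'cx': 316.6970285313521, 'cy': 196.708754333359, 'rvec': array([ 1.85284581,  1.70788228, -0.67507794]), 'tvec': array([ -43.42106029, -406.00500979, 1321.9777735 ])}
top {'fx': 442.9711602426835, 'fy': 442.9711602426835, 'cx': 314.2091274057572, 'cy': 198.6611996842981, 'rvec': array([ 2.1561939 , -2.21899454,  0.06707737]), 'tvec': array([  34.12202012,  593.58654064, 1276.22921439])}
```

View pics/top0.png

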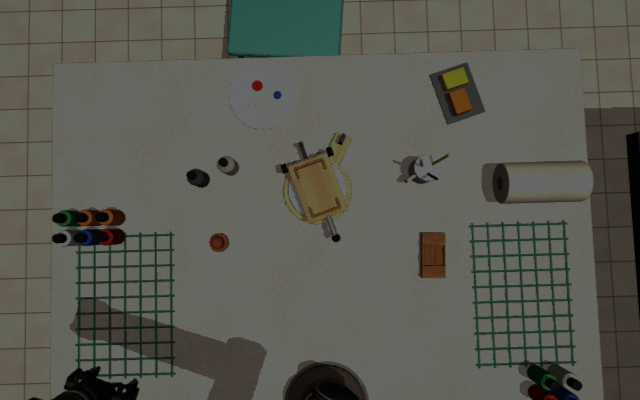

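View pics/scene0.png

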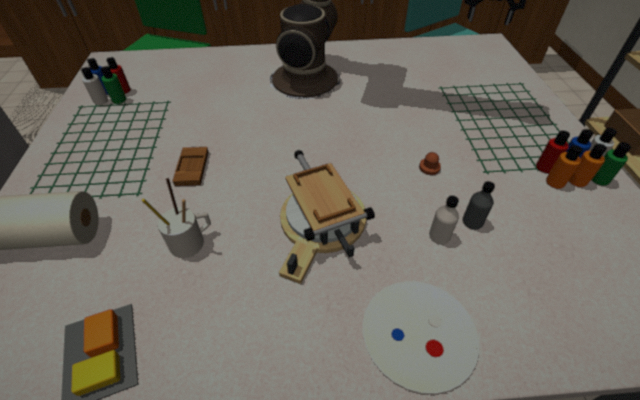

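The top view shows the stand at (318,188) with its handle ball at (336,238), index block near (340,140) and pointer near (300,150). The plaque is at (432,255), the relief at (219,242), the bottles at (198,177) and (228,165), and the mug at (425,168).

```bash
cat > h.py <<'E'
import numpy as np,cv2
from scipy.spatial.transform import Rotation as R
def cam(m):
    return R.from_rotvec(np.ravel(m["rvec"])).as_matrix(),np.ravel(m["tvec"])
def ray(m,uv,z):
    r,t=cam(m);c=-r.T@t
    uv=np.atleast_2d(np.asarray(uv,float))
    d=np.c_[(uv[:,0]-m["cx"])/m["fx"],(uv[:,1]-m["cy"])/m["fy"],np.ones(len(uv))]@r
    return c+d*((z-c[2])/d[:,2])[:,None]
def proj(m,p):
    r,t=cam(m);q=np.atleast_2d(p)@r.T+t
    return np.c_[q[:,0]/q[:,2]*m["fx"]+m["cx"],q[:,1]/q[:,2]*m["fy"]+m["cy"]]
def blobs(mask,amin):
    n,l,s,c=cv2.connectedComponentsWithStats(mask.astype(np.uint8))
    return [(l==i,s[i],c[i]) for i in range(1,n) if s[i][4]>=amin]
def go(s,pos,rot=None):
    """tool-frame shift (fraction) and turn (fraction) from measured state to target"""
    T=np.array(s["tcp_rot"]);d=T.T@(np.array(pos)-s["position"])/600
    w=np.zeros(3) if rot is None else R.from_matrix(T.T@rot).as_rotvec()/(np.pi/2)
    print("shift",d.round(4),"turn",w.round(4),"rows",max(np.linalg.norm(d)/.0695,np.linalg.norm(w)/.0795).__round__(1))
def down(yaw):
    """tool down with tool y at yaw deg in world"""
    a=np.radians(yaw);y=np.array([np.cos(a),np.sin(a),0]);z=np.array([0,0,-1.]);return np.c_[np.cross(y,z),y,z]
E
python3 - <<'E'
from h import *
from station import bot
m=bot.camera_model("top");im=cv2.imread("pics/top0.png");hsv=cv2.cvtColor(im,cv2.COLOR_BGR2HSV)
s=bot.state()
mask=(hsv[...,0]<25)&(hsv[...,1]>110)&(hsv[...,2]>40); 
for b,st,c in blobs(mask,60):
    if 180<c[0]<480 and 120<c[1]<300:
        ct=cv2.findContours(b.astype(np.uint8),0,2)[0][0];r=cv2.minAreaRect(ct);bx=cv2.boxPoints(r)
        print(st,c,r)
        for z in(0,21,49,84.5,96.5): print(z,ray(m,c,z)[0].round(1),end=' ')
        print();print(ray(m,bx,21).round(1)[:,:2].tolist())
for n,uv,z in(("ball",(336,238.5),78.5),("index",(342,138),58),("ptr",(300,146),65),("plaque",(432.5,255),21),("relief",(219,241.5),40)): print(n,ray(m,uv,z)[0].round(1),hsv[int(uv[1]),int(uv[0])])
cv2.imwrite("pics/c.png",cv2.resize(cv2.convertScaleAbs(im[120:270,200:460],alpha=1.8),None,fx=3,fy=3,interpolation=cv2.INTER_CUBIC))
E
```

```text
[ 287  155   56   68 2134] [315.04732896 188.1054358 ] ((314.4315185546875, 191.65069580078125), (64.95783233642578, 42.48592758178711), 69.44395446777344)
0 [626.9  13.7   0. ] 21 [625.   13.7  21. ] 49 [622.6  13.8  49. ] 84.5 [619.5  13.8  84.5] 96.5 [618.4  13.8  96.5] 
[[684.8, 105.6], [725.5, -12.3], [545.1, -73.3], [505.0, 43.6]]
[210 233  18  19 259] [218.32818533 242.14671815] ((218.5, 242.0), (18.0, 17.0), 90.0)
0 [475.2 303.6   0. ] 21 [475.8 298.9  21. ] 49 [476.5 292.8  49. ] 84.5 [477.5 285.   84.5] 96.5 [477.9 282.3  96.5] 
[[502.9, 322.8], [501.5, 273.3], [449.5, 274.2], [450.9, 323.5]]
[ 422  233   23   45 1004] [432.81772908 254.90936255] ((433.0, 255.0), (44.0, 22.0), 90.0)
0 [ 419.8 -326.8    0. ] 21 [ 421.3 -321.3   21. ] 49 [ 423.3 -314.    49. ] 84.5 [ 425.8 -304.7   84.5] 96.5 [ 426.6 -301.6   96.5] 
[[485.3, -292.8], [483.5, -356.6], [357.1, -350.6], [358.9, -287.2]]
ball [478.1 -40.3  78.5] [15 36 14]
index [763.3 -67.4  58. ] [ 0  0 31]
ptr [742.4  53.1  65. ] [ 0 14 18]
plaque [ 421.1 -320.4   21. ] [ 13 178  76]
relief [478.1 292.8  40. ] [  8 184  72]
```

View pics/c.png

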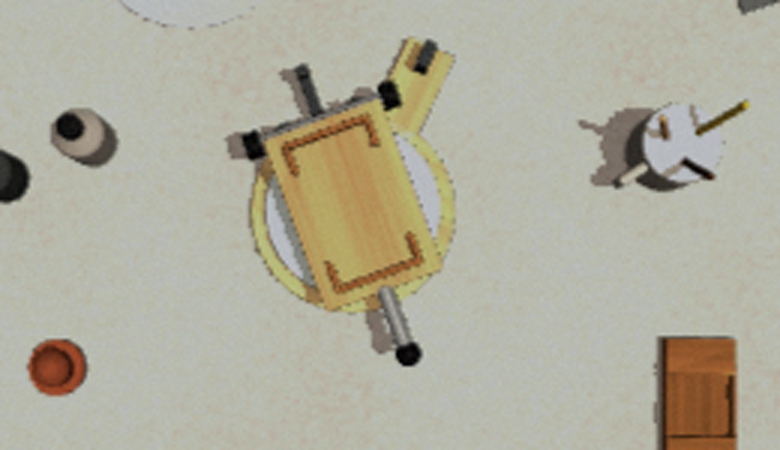

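Enlarged crop: board (yellow) with pocket walls, hinge side and pointer up-left, index up-right, handle towards the robot, relief left, plaque right — consistent with measured sizes. I move over the stand for a close look on the way.

Run:
```python
from h import *
from station import bot
s=bot.state();m=bot.camera_model("wrist");r,t=cam(m);c=-r.T@t;T=s["tcp_rot"]
print("cam in tool",T.T@(c-s["position"]),"\n",T.T@r.T,m["fx"],m["cx"],m["cy"])
go(s,[440,0,320],down(90))
```

```text
cam in tool [  77.34952503   -0.5366267  -123.47645516] 
 [[-2.78192442e-04 -9.52573547e-01 -3.04308330e-01]
 [ 9.99999504e-01  2.58925683e-05 -9.95230330e-04]
 [ 9.55909410e-04 -3.04308456e-01  9.52573068e-01]] 298.8300344246537 319.66893315162696 197.4481997410089
shift [-0.6923 -0.633  -0.1164] turn [-9.000e-04 -1.000e-04 -2.138e-01] rows 13.6
```

```bash
r="" ; python3 -m creep '-.0433 -.0396 -.0073 0 0 0 85;-.0433 -.0396 -.0073 0 0 0 85;-.0433 -.0396 -.0073 0 0 0 85;-.0433 -.0396 -.0073 0 0 0 85;-.0433 -.0396 -.0073 0 0 0 85;-.0433 -.0396 -.0073 0 0 0 85;-.0433 -.0396 -.0073 0 0 0 85;-.0433 -.0396 -.0073 0 0 0 85;-.0433 -.0396 -.0073 0 0 0 85;-.0433 -.0396 -.0073 0 0 0 85;-.0433 -.0396 -.0073 0 0 0 85;-.0433 -.0396 -.0073 0 0 0 85' && python3 -m creep '-.0433 -.0396 -.0073 0 0 0 85;-.0433 -.0396 -.0073 0 0 0 85;-.0433 -.0396 -.0073 0 0 0 85;-.0433 -.0396 -.0073 0 0 0 85;0 0 0 0 0 -.0713 85;0 0 0 0 0 -.0713 85;0 0 0 0 0 -.0713 85;0 0 0 0 0 0 85;0 0 0 0 0 0 85'
python3 - <<'E'
from h import *
from station import bot
import json
m=bot.camera_model("wrist");im=bot.snapshot("wrist")[:,:,::-1];s=bot.state()
cv2.imwrite("pics/w1.png",im);json.dump({k:(v.tolist() if hasattr(v,'tolist') else v) for k,v in m.items()},open("w1.json","w"))
print(s["t"],s["position"],s["tcp_rot"],s["qpos"])
E
```

```text
t: 1.1
position: [373.6, 122.0, 302.9]
tcp_rot: [[-0.944, 0.329, -0.0], [0.329, 0.944, 0.0], [0.0, -0.0, -1.0]]
force: [0.6, 1.4, -0.4]
finger_gap: 0.995
finger_force: 0.0
t: 1.85
position: [440.1, -0.3, 320.1]
tcp_rot: [[-1.0, 0.003, -0.001], [0.003, 1.0, -0.0], [0.001, -0.0, -1.0]]
force: [1.0, 1.3, -0.3]
finger_gap: 0.994
finger_force: 0.0
1.9 [ 4.40065815e+02 -1.83725280e-01  3.20136271e+02] [[-9.99996147e-01  2.73223313e-03 -4.91246180e-04]
 [ 2.73223417e-03  9.99996267e-01 -1.43451748e-06]
 [ 4.91240427e-04 -2.77671155e-06 -9.99999879e-01]] [-2.38616931e-02 -1.37238086e+00 -2.59016171e+00  8.88103654e+01
 -9.39137553e-05  1.32683991e-01]
```

View pics/w1.png

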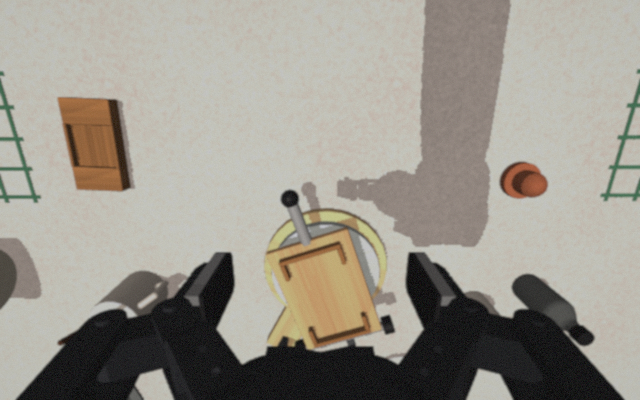

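The wrist view shows the board with corners near (266,250), (352,228), (383,330), handle ball (290,198), plaque top face from (58,97) to (122,190), relief dome at (534,184).

```bash
cat > meas.py <<'E'
from h import *
def show(im,m,x0=0,x1=640,zs=None):
    hsv=cv2.cvtColor(im,cv2.COLOR_BGR2HSV)
    for nm,lo,hi,z,a in(("board",(14,95,60),(24,255,255),84.5,1500),("ring",(24,60,60),(34,255,255),18,300),("red",(0,110,30),(12.5,255,255),21,200)):
        k=cv2.inRange(hsv,lo,hi)
        for b,st,c in blobs(k,a):
            if not x0<=c[0]<=x1: continue
            ct=max(cv2.findContours(b.astype(np.uint8),0,2)[0],key=cv2.contourArea)
            w=ray(m,ct[:,0],z)[:,:2].astype(np.float32);r=cv2.minAreaRect(w)
            print(nm,c.round(),st[4],"rect",np.round(r[0],1),np.round(r[1],1),round(r[2],1),"circ",np.round(cv2.minEnclosingCircle(w)[0],1),round(cv2.minEnclosingCircle(w)[1],1))
E
python3 - <<'E'
from meas import *;import json
im=cv2.imread("pics/w1.png");m=json.load(open("w1.json"))
show(im,m)
hsv=cv2.cvtColor(im,cv2.COLOR_BGR2HSV)
for p in((300,300),(320,212),(290,320),(95,140),(115,140),(534,184),(512,180),(93,105)): print(p,hsv[p[1],p[0]])
k=(hsv[...,2]<50)[180:218,270:310];n=blobs(k,60)
for b,st,c in n: print("ball",st,c+[270,180],ray(m,c+[270,180],78.5))
E
```

```text
board [ 93. 142.] 1998 rect [ 411.2 -271.7] [ 60.6 107.3] 87.7 circ [ 410.8 -277.2] 57.7
board [325. 288.] 7937 rect [622.9 -13. ] [171.7 160.6] 17.8 circ [620.6  -7. ] 109.2
ring [374. 245.] 482 rect [587.6  86.5] [124.2  27.5] 20.1 circ [591.4  76.3] 62.1
ring [281. 236.] 317 rect [561.1 -63. ] [17.3 60.8] 49.6 circ [559.7 -64.7] 30.4
red [523. 181.] 1218 rect [474.8 295.1] [67. 51.] 50.0 circ [474.  296.6] 34.8
(300, 300) [ 19 104 197]
(320, 212) [ 27  78 176]
(290, 320) [ 20  95 193]
(95, 140) [ 14 152 149]
(115, 140) [ 13 129  75]
(534, 184) [  9 162 161]
(512, 180) [  9 163 108]
(93, 105) [ 14 149 161]
ball [ 12  11  16  15 178] [289.68539326 198.16292135] [[479.70475507 -39.9771121   78.5       ]]
```

```bash
python3 -m creep '.0035 -.0594 .0296 0 0 0 85;.0035 -.0594 .0296 0 0 0 85;.0035 -.0594 .0296 0 0 0 85;.0035 -.0594 .0296 0 0 0 85;.0035 -.0594 .0296 0 0 0 85;.0035 -.0594 .0296 0 0 0 85;.0035 -.0594 .0296 0 0 0 85;.0035 -.0594 .0296 0 0 0 85;.0035 -.0594 .0296 0 0 0 85;0 0 0 0 0 0 85;0 0 0 0 0 0 85'
python3 - <<'E'
from meas import *
from station import bot
m=bot.camera_model("wrist");im=bot.snapshot("wrist")[:,:,::-1].copy();s=bot.state()
cv2.imwrite("pics/w2.png",im)
hsv=cv2.cvtColor(im,cv2.COLOR_BGR2HSV)
for v in(40,110,130):
    k=cv2.inRange(hsv,(5,90,v),(20,255,255))
    for b,st,c in blobs(k,1500):
        ct=max(cv2.findContours(b.astype(np.uint8),0,2)[0],key=cv2.contourArea)
        for z in (21,):
            r=cv2.minAreaRect(ray(m,ct[:,0],z)[:,:2].astype(np.float32));print(v,z,st,c,np.round(r[0],1),np.round(r[1],1),round(r[2],1))
E
```

```text
t: 2.82
position: [420.4, -321.8, 158.8]
tcp_rot: [[-1.0, 0.004, -0.003], [0.004, 1.0, 0.002], [0.003, 0.002, -1.0]]
force: [0.6, 0.8, 0.4]
finger_gap: 0.994
finger_force: 0.0
40 21 [ 282  117   79  139 9989] [319.11122234 184.34327761] [ 419.6 -323.1] [ 67.3 128.7] 87.6
110 21 [ 282  117   79  139 8391] [318.43939936 178.9121678 ] [ 419.6 -323.1] [ 67.3 128.7] 87.6
130 21 [ 282  117   79  139 7510] [317.51637816 176.12516644] [ 419.8 -323.3] [ 67.  128.4] 87.4
```

View pics/w2.png

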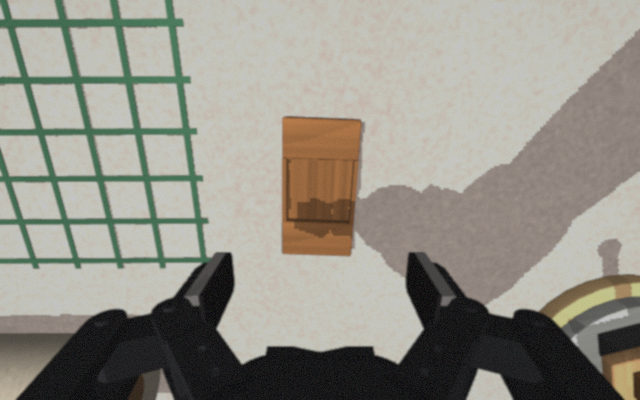

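Plaque between the fingers at (282–361, 117–256): centre (419.6,-323.1), 67×129 mm, width axis at 87.6° — matches its size. Descending and gripping.

```bash
python3 -m creep '.0013 -.0022 0 0 0 .0244 85;0 0 .06 0 0 0 85;0 0 .06 0 0 0 85;0 0 .06 0 0 0 85;0 0 .04 0 0 0 85;0 0 .018 0 0 0 85;0 0 0 0 0 0 85;0 0 0 0 0 0 85' ; python3 -m creep '0 0 0 0 0 0 60;0 0 0 0 0 0 60;0 0 0 0 0 0 60;0 0 0 0 0 0 60;0 0 0 0 0 0 60;0 0 0 0 0 0 60'
```

```text
t: 3.53
position: [421.4, -321.9, 18.9]
tcp_rot: [[-0.999, 0.037, 0.001], [0.037, 0.999, -0.0], [-0.001, -0.0, -1.0]]
force: [-0.0, -0.2, 0.5]
finger_gap: 0.998
finger_force: 0.0
t: 4.03
position: [422.2, -323.2, 20.5]
tcp_rot: [[-0.999, 0.038, 0.004], [0.038, 0.999, -0.002], [-0.004, -0.002, -1.0]]
force: [-0.9, 2.3, 5.7]
finger_gap: 0.773
finger_force: 67.6
```

```bash
python3 -m creep '0 0 -.0665 0 0 -.0449 60;0 0 -.0665 0 0 -.0449 60;0 0 -.0665 0 0 -.0449 60;0 0 -.0665 0 0 -.0449 60;0 0 -.0665 0 0 -.0449 60;-.0602 .0177 0 0 0 0 60;-.0602 .0177 0 0 0 0 60;-.0602 .0177 0 0 0 0 60;-.0602 .0177 0 0 0 0 60;-.0602 .0177 0 0 0 0 60;-.0602 .0177 0 0 0 0 60;-.0602 .0177 0 0 0 0 60' ; python3 -m creep '0 0 0 0 0 0 60;0 0 0 0 0 0 60;0 0 0 0 0 0 60'
python3 - <<'E'
from meas import *
from station import bot
import json
m=bot.camera_model("wrist");im=bot.snapshot("wrist")[:,:,::-1].copy();s=bot.state()
cv2.imwrite("pics/w3.png",im);json.dump({k:(v.tolist() if hasattr(v,'tolist') else v) for k,v in m.items()},open("w3.json","w"))
show(im,m)
E
```

```text
t: 5.03
position: [639.5, -172.2, 219.1]
tcp_rot: [[-0.951, -0.309, 0.002], [-0.309, 0.951, -0.001], [-0.002, -0.001, -1.0]]
force: [1.2, -1.7, -1.0]
finger_gap: 0.776
finger_force: 68.8
t: 5.28
position: [637.9, -173.3, 218.0]
tcp_rot: [[-0.951, -0.31, 0.0], [-0.31, 0.951, -0.0], [-0.0, -0.001, -1.0]]
force: [0.3, -0.1, -1.6]
finger_gap: 0.779
finger_force: 68.9
board [421. 226.] 35253 rect [671.3 -76.5] [242.9 307.3] 19.1 circ [676.3 -77.8] 189.2
board [ 71. 299.] 2293 rect [ 823.8 -372.2] [74.5 67.4] 6.1 circ [ 827.2 -377. ] 43.3
ring [437. 150.] 1594 rect [577.7 -61.2] [ 40.2 131.4] 60.8 circ [583.9 -50.1] 65.8
ring [465. 175.] 875 rect [589.  -19.9] [74.  18.2] 18.3 circ [589.1 -20.1] 37.8
ring [ 72. 335.] 1377 rect [ 949.8 -416.9] [51.1 69.6] 18.1 circ [ 949.8 -417. ] 41.1
red [ 85. 279.] 1198 rect [ 852.9 -410.2] [82.9 67.2] 54.4 circ [ 862.3 -416.5] 46.2
```

View pics/w3.png

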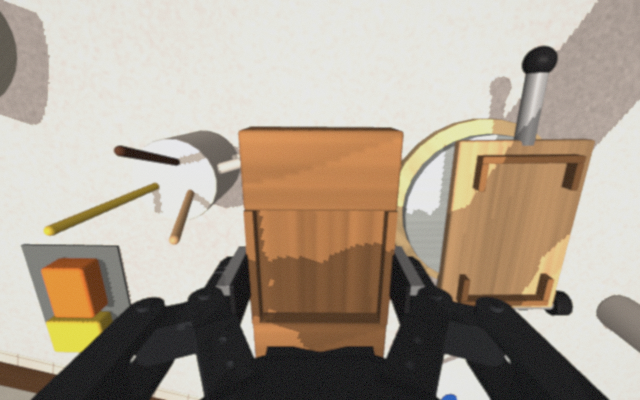

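Held plaque in the middle (near top edge about row 131, columns 240–402); the board at right, corners near (459,141), (594,139), (555,308), ball at (540,60).

Run:
```python
from meas import *;import json
from station import bot
im=cv2.imread("pics/w3.png");m=json.load(open("w3.json"));s=bot.state();T=s["tcp_rot"];P=s["position"]
hsv=cv2.cvtColor(im,cv2.COLOR_BGR2HSV);print("sideV",[hsv[220,c].tolist() for c in(444,450,456,470,520,560)])
for row in (200,220,240,260): print(row,"gray edges",[int(v) for v in hsv[row,436:470:2,2]])
k=cv2.inRange(hsv,(12,60,60),(24,255,255));k[:,:405]=0
b,st,c=max(blobs(k,500),key=lambda q:q[1][4]);print(st)
ct=max(cv2.findContours(b.astype(np.uint8),0,2)[0],key=cv2.contourArea)
h=cv2.convexHull(ct)[:,0];print(cv2.approxPolyDP(h[:,None],4,True)[:,0].tolist())
def edge(pts): # line fit
    v=cv2.fitLine(np.float32(pts),2,0,.01,.01).ravel();return v
cc=ct[:,0]
right=cc[(cc[:,1]>160)&(cc[:,1]<280)&(cc[:,0]>540)];near=cc[(cc[:,1]<150)&(cc[:,0]>480)&(cc[:,0]<580)]
for nm,q in(("right",right),("near",near)):
    w=ray(m,q,84.5)[:,:2];v=edge(w);print(nm,len(q),v.round(3),np.degrees(np.arctan2(v[1],v[0])))
kb=(hsv[...,2]<60);kb[:, :500]=0;kb[85:]=0
for b,st,c in blobs(kb,200): print("ball",st,c,ray(m,c,78.5))
# plaque near top edge in tool frame
kp=cv2.inRange(hsv,(5,90,70),(20,255,255))
for col in(260,320,380):
    r=np.where(kp[100:200,col])[0][0]+100; p=ray(m,(col,r-.5),P[2]+.5)[0];print(col,r,(T.T@(p-P)).round(1))
for row in(150,190):
    cs=np.where(kp[row,200:403])[0]+200; print(row,cs[0],cs[-1],[(T.T@(ray(m,(q,row),P[2]+.5)[0]-P)).round(1).tolist() for q in(cs[0],cs[-1])])
```

```text
sideV [[30, 11, 163], [15, 117, 148], [15, 118, 198], [15, 115, 182], [15, 114, 174], [15, 117, 176]]
200 gray edges [232, 224, 181, 171, 172, 165, 128, 118, 184, 230, 230, 231, 228, 229, 230, 232, 230]
220 gray edges [177, 172, 171, 177, 163, 109, 103, 148, 192, 196, 198, 196, 193, 192, 191, 190, 185]
240 gray edges [171, 170, 170, 148, 102, 112, 170, 198, 201, 198, 195, 193, 189, 180, 180, 180, 180]
260 gray edges [179, 178, 134, 99, 126, 181, 196, 200, 197, 194, 188, 185, 176, 183, 182, 184, 183]
[  405   134   190   175 20592]
[[594, 140], [552, 305], [512, 308], [454, 302], [405, 253], [405, 233], [455, 141], [536, 134]]
right 64 [9.47000e-01 3.22000e-01 5.91896e+02 5.65530e+01] 18.804396
near 19 [  0.629  -0.777 539.782 -18.414] -51.00351
ball [523  47  34  27 662] [539.54984894  60.10574018] [[478.94780034 -40.1937121   78.5       ]]
260 128 [ 67.4 -24.4  -0.5]
320 128 [67.5 -0.3 -0.5]
380 128 [67.5 23.7 -0.5]
150 239 401 [[58.4, -33.6, -0.5], [58.5, 32.9, -0.5]]
190 243 398 [[41.3, -33.3, -0.5], [41.4, 33.0, -0.5]]
```

Run:
```python
from meas import *;import json
from scipy.ndimage import sobel
im=cv2.imread("pics/w3.png");m=json.load(open("w3.json"))
g=cv2.GaussianBlur(cv2.cvtColor(im,cv2.COLOR_BGR2GRAY),(3,3),0).astype(float)
dx=np.gradient(g,axis=1);dy=np.gradient(g,axis=0)
L=[(np.argmax(dx[r,442:462])+442,r) for r in range(165,275,3)]
hsv=cv2.cvtColor(im,cv2.COLOR_BGR2HSV).astype(float);sx=np.gradient(cv2.GaussianBlur(hsv[...,1],(3,3),0),axis=1);sy=np.gradient(cv2.GaussianBlur(hsv[...,1],(3,3),0),axis=0)
Rr=[(np.argmin(sx[r,555:600])+555,r) for r in range(165,275,3)]
N=[(c,np.argmax(sy[125:150,c])+125) for c in list(range(470,515,3))+list(range(552,585,3))]
print(N[::4],L[::6],Rr[::6])
for nm,q in(("L",L),("R",Rr),("N",N)):
    w=ray(m,q,84.5)[:,:2];v=cv2.fitLine(np.float32(w),cv2.DIST_HUBER,0,.01,.01).ravel()
    a=np.radians(17.8);n=np.array([-np.sin(a),np.cos(a)]);e=np.array([np.cos(a),np.sin(a)])
    d=w-[620,5]; print(nm,"ang",np.degrees(np.arctan2(v[1],v[0])).round(2),"along x",np.median(d@e).round(1),"along y",np.median(d@n).round(1))
```

```text
[(470, np.int64(140)), (482, np.int64(140)), (494, np.int64(140)), (506, np.int64(139)), (555, np.int64(139)), (567, np.int64(139)), (579, np.int64(139))] [(np.int64(456), 165), (np.int64(454), 183), (np.int64(452), 201), (np.int64(450), 219), (np.int64(447), 237), (np.int64(445), 255), (np.int64(443), 273)] [(np.int64(588), 165), (np.int64(583), 183), (np.int64(578), 201), (np.int64(574), 219), (np.int64(569), 237), (np.int64(564), 255), (np.int64(560), 273)]
L ang 19.07 along x -12.9 along y -56.2
R ang 18.97 along x -13.5 along y 57.9
N ang -71.33 along x -86.0 along y -17.2
```

```bash
python3 -m creep '-.0132 .0588 0 0 0 0 60;-.0132 .0588 0 0 0 0 60;-.0132 .0588 0 0 0 0 60;-.0132 .0588 0 0 0 0 60;-.0132 .0588 0 0 0 -.0061 60;0 0 .05 0 0 0 60;0 0 .05 0 0 0 60;0 0 .0467 0 0 0 60;0 0 0 0 0 0 60;0 0 0 0 0 0 60;0 0 0 0 0 0 60'
python3 - <<'E'
from h import *
from station import bot
s=bot.state();print(s["position"],s["t"]);go(s,[620.9,6.8,105.5],down(108.6))
cv2.imwrite("pics/w4.png",bot.snapshot("wrist")[:,:,::-1])
E
```

```text
t: 6.25
position: [621.5, 5.6, 131.5]
tcp_rot: [[-0.948, -0.317, 0.002], [-0.317, 0.948, -0.0], [-0.002, -0.001, -1.0]]
force: [0.8, -0.1, -0.4]
finger_gap: 0.776
finger_force: 68.8
[621.52256014   5.64497601 131.505562  ] 6.25
shift [0.0005 0.0022 0.0433] turn [-0.0005  0.0014 -0.0012] rows 0.6
```

View pics/w4.png

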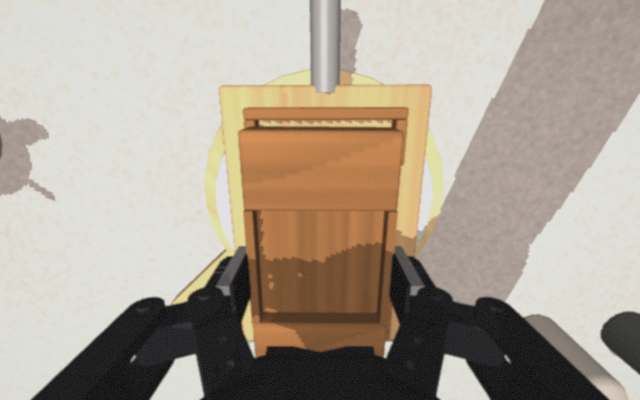

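Plaque hovers over the pocket; board edges at columns 219–431 (row 86), plaque near edge 240–402 (row 131), so it wants about 1.5–2 mm more along tool y. Checking the end wall distance.

Run:
```python
from h import *
from station import bot
s=bot.state();T=s["tcp_rot"];P=s["position"];m=bot.camera_model("wrist")
im=cv2.imread("pics/w4.png");print([im[r,320].tolist() for r in range(80,136,2)])
f=lambda u,v,z:(T.T@(ray(m,(u,v),z)[0]-P)).round(1)[:2]
print("wall outer",f(320,108,96.5),f(244,109,96.5),f(407,109,96.5),"inner",f(320,119,96.5),"board",f(219,86,84.5),f(431,86,84.5),f(236,243,84.5),f(418,230,84.5))
```

```text
[[188, 192, 196], [183, 189, 194], [184, 189, 193], [185, 188, 192], [186, 192, 196], [186, 189, 194], [151, 177, 197], [131, 189, 222], [132, 190, 225], [130, 189, 222], [131, 190, 223], [134, 191, 225], [131, 189, 224], [119, 172, 210], [72, 115, 167], [82, 131, 194], [82, 132, 193], [82, 131, 193], [83, 132, 191], [69, 108, 157], [80, 115, 154], [100, 145, 187], [125, 181, 219], [95, 135, 169], [39, 63, 89], [56, 91, 132], [77, 123, 182], [81, 134, 196]]
wall outer [74.9 -0.7] [ 74.4 -39.4] [74.4 43.6] inner [69.5 -0.7] board [ 86.  -54.8] [86.  58.8] [ -7.  -53.7] [ 2.  60.3]
```

```bash
python3 -m creep '-.0008 .0033 0 0 0 -.004 60;0 0 .015 0 0 0 60;0 0 .01 0 0 0 60;0 0 0 0 0 0 60' ; python3 -m creep '0 0 .006 0 0 0 60;0 0 .005 0 0 0 60;0 0 .004 0 0 0 60;0 0 0 0 0 0 60;0 0 0 0 0 0 60';python3 - <<'E'
from h import *
from station import bot
s=bot.state();print(s["position"],s["force"])
E
```

```text
t: 6.63
position: [620.3, 8.6, 112.7]
tcp_rot: [[-0.946, -0.324, -0.002], [-0.324, 0.946, -0.0], [0.002, 0.001, -1.0]]
force: [-0.9, 1.4, -1.8]
finger_gap: 0.775
finger_force: 68.8
t: 7.05
position: [620.9, 8.6, 105.2]
tcp_rot: [[-0.946, -0.324, 0.0], [-0.324, 0.946, 0.0], [-0.0, 0.0, -1.0]]
force: [1.0, -1.0, -0.8]
finger_gap: 0.774
finger_force: 68.9
[620.93254312   8.63731979 105.21080082] [ 1.02083024 -0.9983473  -0.79241301]
```

```bash
python3 -m creep '0 0 .002 0 0 0 60;0 0 .002 0 0 0 60;0 0 0 0 0 0 60' ;python3 - <<'E'
from h import *
from station import bot
s=bot.state();print(s["position"],s["force"])
im=bot.snapshot("wrist")[:,:,::-1];cv2.imwrite("pics/w5.png",im[60:400,140:500])
E
```

```text
t: 7.3
position: [621.0, 8.6, 105.0]
tcp_rot: [[-0.946, -0.324, 0.002], [-0.324, 0.946, -0.0], [-0.002, -0.001, -1.0]]
force: [-5.5, 0.5, 12.2]
finger_gap: 0.777
finger_force: 70.3
[621.01072002   8.62562258 105.0378654 ] [-5.50369998  0.47122578 12.19720647]
```

View pics/w5.png

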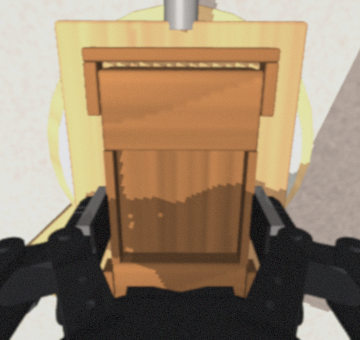

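The plaque sits inside the walls (near gap strip evenly thin, sides inside the corner walls) and contact came at exactly floor height. Releasing and rising for a check.

```bash
python3 -m creep '0 0 -.002 0 0 0 80;0 0 0 0 0 0 84;0 0 0 0 0 0 84;0 0 0 0 0 0 84;0 0 0 0 0 0 84;0 0 -.03 0 0 0 84;0 0 -.06 0 0 0 84;0 0 -.06 0 0 0 84;.0 0 -.06 0 0 0 84;0 0 0 0 0 0 84;0 0 0 0 0 0 84'
python3 - <<'E'
from meas import *
from station import bot
s=bot.state();T=s["tcp_rot"];P=s["position"];m=bot.camera_model("wrist")
im=bot.snapshot("wrist")[:,:,::-1].copy();cv2.imwrite("pics/w6.png",im);print(P)
hsv=cv2.cvtColor(im,cv2.COLOR_BGR2HSV)
# horizontal/vertical strong edges in tool coordinates along central lines
g=cv2.GaussianBlur(cv2.cvtColor(im,cv2.COLOR_BGR2GRAY),(3,3),0).astype(float)
def prof(line,z):
    out=[]
    for i in range(1,len(line)-1):
        a,b,c=[g[int(v),int(u)] for u,v in line[i-1:i+2]]
        if abs(c-a)>18: out.append((line[i],round(c-a),(T.T@(ray(m,line[i],z)[0]-P)).round(1)[:2].tolist()))
    for o in out: print(o)
print("column 320");prof([(320,r) for r in range(60,300)],105.5)
print("row 180");prof([(c,180) for c in range(230,420)],105.5)
E
```

```text
t: 8.27
position: [622.3, 8.6, 232.7]
tcp_rot: [[-0.946, -0.324, 0.005], [-0.324, 0.946, 0.0], [-0.005, -0.002, -1.0]]
force: [0.1, 0.4, -1.4]
finger_gap: 0.984
finger_force: 0.0
[622.2532063    8.61914952 232.65450814]
column 320
((320, 102), -30, [77.9, -0.7])
((320, 103), -28, [77.2, -0.7])
((320, 113), -25, [69.5, -0.7])
((320, 217), -25, [-20.6, -0.7])
((320, 218), -26, [-21.6, -0.7])
((320, 219), -20, [-22.5, -0.7])
((320, 223), 19, [-26.4, -0.7])
((320, 251), 21, [-54.7, -0.7])
((320, 252), 24, [-55.8, -0.7])
((320, 259), 26, [-63.2, -0.7])
((320, 260), 29, [-64.2, -0.7])
((320, 264), -26, [-68.5, -0.7])
((320, 265), -40, [-69.6, -0.7])
((320, 266), -44, [-70.6, -0.7])
((320, 267), -28, [-71.7, -0.7])
((320, 282), -20, [-88.3, -0.7])
((320, 283), -21, [-89.4, -0.7])
((320, 292), 23, [-99.6, -0.7])
((320, 293), 20, [-100.8, -0.7])
((320, 297), 19, [-105.4, -0.7])
((320, 298), 55, [-106.6, -0.7])
row 180
((258, 180), -19, [13.7, -54.3])
((280, 180), -23, [13.7, -35.2])
((281, 180), -35, [13.7, -34.4])
((282, 180), -32, [13.7, -33.5])
((283, 180), -20, [13.7, -32.6])
((285, 180), -26, [13.7, -30.9])
((286, 180), -26, [13.7, -30.0])
((289, 180), 26, [13.7, -27.4])
((290, 180), 21, [13.7, -26.6])
((353, 180), -20, [13.7, 27.8])
((360, 180), 23, [13.7, 33.9])
((361, 180), 29, [13.7, 34.7])
((362, 180), 25, [13.7, 35.6])
((382, 180), 22, [13.7, 52.9])
((383, 180), 25, [13.7, 53.7])
```

View pics/w6.png

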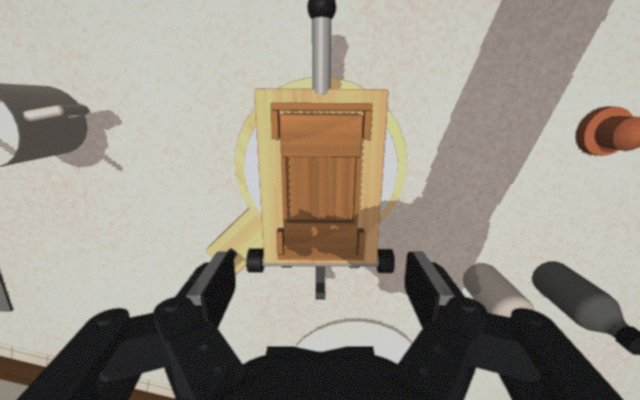

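The plaque lies flat in the pocket (rows 105–262, columns 275–367), recess centre works out at about (618.7, 7.7). Relief at right (608,130); going there.

```bash
python3 -m creep '.0096 .0664 .0088 0 0 0 85;.0096 .0664 .0088 0 0 0 85;.0096 .0664 .0088 0 0 0 85;.0096 .0664 .0088 0 0 0 85;.0096 .0664 .0088 0 0 0 85;.0096 .0664 .0088 0 0 0 85;.0096 .0664 .0088 0 0 0 85;.0096 .0664 .0088 0 0 0 85;0 0 0 0 0 0 85;0 0 0 0 0 0 85'
python3 - <<'E'
from h import *
from station import bot
s=bot.state();m=bot.camera_model("wrist")
im=bot.snapshot("wrist")[:,:,::-1].copy();cv2.imwrite("pics/w7.png",im)
hsv=cv2.cvtColor(im,cv2.COLOR_BGR2HSV);k=cv2.inRange(hsv,(0,110,30),(14,255,255))
for b,st,c in blobs(k,500):
    ct=max(cv2.findContours(b.astype(np.uint8),0,2)[0],key=cv2.contourArea)[:,0]
    w=ray(m,ct,14)[:,:2].astype(np.float32);print(st,c,"circ z14",cv2.minEnclosingCircle(w),"rect",cv2.minAreaRect(w))
    # foot circle fit: lateral extremes and near (top of picture) edge at z=14/0
    near=ct[ct[:,1]<c[1]]
    for z in(0,7,14):
        q=ray(m,near,z)[:,:2];A=np.c_[2*q,np.ones(len(q))];x=np.linalg.lstsq(A,(q**2).sum(1),rcond=None)[0];print(z,x[:2].round(1),np.sqrt(x[2]+x[:2]@x[:2]).round(1))
print(s["position"],s["qpos"])
E
```

```text
t: 9.15
position: [471.9, 296.4, 185.5]
tcp_rot: [[-0.945, -0.328, -0.003], [-0.328, 0.945, -0.002], [0.004, -0.001, -1.0]]
force: [0.5, -1.2, -0.4]
finger_gap: 0.998
finger_force: 0.0
[ 298  159   52   52 2054] [323.08519961 184.49367089] circ z14 ((473.4447937011719, 299.2149353027344), 26.98057746887207) rect ((473.4695739746094, 299.2887878417969), (52.35868453979492, 52.269989013671875), 64.18842315673828)
0 [475.9 300.4] 26.6
7 [474.1 299.7] 26.0
14 [472.4 299. ] 25.4
[ 524  269  116  126 5124] [590.61826698 324.34953162] circ z14 ((548.77685546875, 663.9280395507812), 114.4352798461914) rect ((533.6232299804688, 669.9481201171875), (224.503173828125, 80.28945922851562), 68.33355712890625)
0 [511.7 645.6] 49.8
7 [509.2 637.1] 48.6
14 [506.6 628.6] 47.5
[471.85061917 296.39332019 185.46386241] [ 3.21399667e+01  1.12659938e+01 -5.57640454e+00  7.33803961e+01
 -9.97921389e-03  1.29689943e+01]
```

Relief circle: radius 27 mm at foot height (true 27.5), centre about (474, 299.5). Descending on the stem.

```bash
python3 -m creep '-.0051 .0037 0 0 0 0 85;0 0 .06 0 0 0 85;0 0 .06 0 0 0 85;0 0 .06 0 0 0 85;0 0 .04 0 0 0 85;0 0 .0225 0 0 0 85;0 0 0 0 0 0 85;0 0 0 0 0 0 85' && python3 -m creep '0 0 0 0 0 0 60;0 0 0 0 0 0 45;0 0 0 0 0 0 30;0 0 0 0 0 0 30;0 0 0 0 0 0 30;0 0 0 0 0 0 30;0 0 0 0 0 0 30;0 0 0 0 0 0 30'
```

```text
t: 9.87
position: [476.5, 296.8, 41.7]
tcp_rot: [[-0.947, -0.322, -0.001], [-0.322, 0.947, -0.001], [0.002, -0.001, -1.0]]
force: [0.2, 0.6, 0.4]
finger_gap: 0.999
finger_force: 0.0
t: 10.53
position: [476.9, 298.9, 43.9]
tcp_rot: [[-0.946, -0.325, 0.002], [-0.325, 0.946, 0.002], [-0.003, 0.001, -1.0]]
force: [-0.9, -0.1, 6.0]
finger_gap: 0.39
finger_force: 59.5
```

```bash
python3 -m creep '0 0 0 0 0 0 50;0 0 0 0 0 0 50;0 0 0 0 0 0 50;0 0 .006 0 0 0 50;0 0 0 0 0 0 50;0 0 0 0 0 0 50' && python3 -m creep '0 0 0 0 0 0 30;0 0 0 0 0 0 30;0 0 0 0 0 0 30;0 0 0 0 0 0 30;0 0 0 0 0 0 30;0 0 0 0 0 0 30'
```

```text
t: 11.03
position: [475.8, 298.0, 38.2]
tcp_rot: [[-0.946, -0.324, -0.001], [-0.324, 0.946, -0.001], [0.001, -0.0, -1.0]]
force: [-0.3, 0.9, -0.1]
finger_gap: 0.584
finger_force: 0.0
t: 11.53
position: [476.2, 298.3, 38.9]
tcp_rot: [[-0.946, -0.324, 0.0], [-0.324, 0.946, 0.0], [-0.0, 0.0, -1.0]]
force: [0.1, -0.6, 3.2]
finger_gap: 0.396
finger_force: 59.8
```

```bash
python3 -m creep '0 0 -.03 0 0 0 30;0 0 -.06 0 0 0 30;0 0 -.065 0 0 0 30;0 0 -.065 0 0 0 30;0 0 -.03 0 0 0 30;0 0 0 0 0 0 30;0 0 0 0 0 0 30'
python3 - <<'E'
from h import *
from station import bot
s=bot.state();m=bot.camera_model("wrist");T=s["tcp_rot"];P=s["position"];print(P,s["finger_gap"])
im=bot.snapshot("wrist")[:,:,::-1].copy();cv2.imwrite("pics/w8.png",im)
hsv=cv2.cvtColor(im,cv2.COLOR_BGR2HSV);k=cv2.inRange(hsv,(0,110,30),(14,255,255));k[:,:200]=0;k[:,440:]=0
for b,st,c in blobs(k,800):
    ct=max(cv2.findContours(b.astype(np.uint8),0,2)[0],key=cv2.contourArea)[:,0]
    print(st,c); q=ct[ct[:,1]<st[1]+.35*st[3]]
    for zb in(0,14):
        w=(ray(m,q,P[2]-38.9+zb)-P)@T; w=w[:,:2];A=np.c_[2*w,np.ones(len(w))];x=np.linalg.lstsq(A,(w**2).sum(1),rcond=None)[0];print(zb,"centre in tool",x[:2].round(1),"r",np.sqrt(x[2]+x[:2]@x[:2]).round(1),"max x",w[:,0].max().round(1))
go(s,[618.7+1.7*.946,7.7+1.7*.324,P[2]],down(108.9))
E
```

```text
t: 12.12
position: [476.5, 298.5, 189.2]
tcp_rot: [[-0.946, -0.324, 0.002], [-0.324, 0.946, 0.001], [-0.002, 0.0, -1.0]]
force: [-0.3, 0.8, -1.8]
finger_gap: 0.398
finger_force: 59.9
[476.52899898 298.46596481 189.16433849] 0.3976710640377027
[ 272  196   96  109 7301] [319.64881523 248.17860567]
0 centre in tool [-0.6 -0.8] r 27.1 max x 26.9
14 centre in tool [ 6.1 -0.8] r 24.8 max x 31.2
shift [-0.0698 -0.5353 -0.    ] turn [0.0002 0.0011 0.0003] rows 7.8
```

View pics/w8.png

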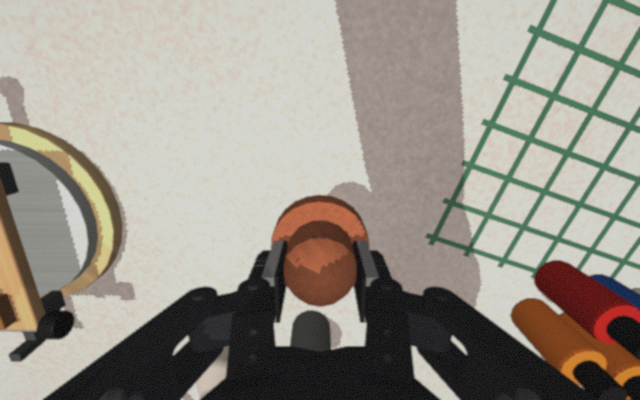

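The relief is held upright (blob 272–368 × 196–305, rim arc symmetrical), centre about 0.5 mm from the TCP. Carrying it over the recess.

```bash
python3 -m creep '-.0084 -.0668 0 0 0 0 30;-.0084 -.0668 0 0 0 0 30;-.0084 -.0668 0 0 0 0 30;-.0084 -.0668 0 0 0 0 30;-.0084 -.0668 0 0 0 0 30;-.0084 -.0668 0 0 0 0 30;-.0084 -.0668 0 0 0 0 30;-.0084 -.0668 0 0 0 0 30;0 0 .03 0 0 0 30;0 0 .02 0 0 0 30;0 0 0 0 0 0 30;0 0 0 0 0 0 30'
python3 - <<'E'
from h import *
from station import bot
P=[]
for i in range(3):
    s=bot.state();m=bot.camera_model("wrist");im=bot.snapshot("wrist")[:,:,::-1].copy();P.append(s["position"])
T=s["tcp_rot"];p=s["position"];print(np.array(P).round(2),s["t"]);go(s,[618.35,8.1,136.3],down(108.9));cv2.imwrite("pics/w9.png",im)
g=cv2.GaussianBlur(cv2.cvtColor(im,cv2.COLOR_BGR2GRAY),(3,3),0).astype(float)
for row,z in((150,105.5),(165,105.5)):
    for c in range(200,440):
        d=g[row,c+1]-g[row,c-1]
        if abs(d)>25: print(row,c,round(d),((ray(m,(c,row),z)[0]-p)@T).round(1)[:2],end=";")
    print()
for c in(285,320,355):
    for r in range(60,215):
        d=g[r+1,c]-g[r-1,c]
        if abs(d)>22: print(c,r,round(d),((ray(m,(c,r),105.5)[0]-p)@T).round(1)[:2],end=";")
    print()
E
```

```text
t: 13.17
position: [616.7, 7.8, 155.8]
tcp_rot: [[-0.946, -0.324, -0.006], [-0.324, 0.946, -0.0], [0.005, 0.002, -1.0]]
force: [0.3, 0.2, -1.0]
finger_gap: 0.393
finger_force: 60.3
[[616.68   7.81 155.77]
 [617.35   8.19 157.24]
 [617.89   8.4  158.23]] 13.2667
shift [-0.0006 -0.0007  0.0366] turn [ 0.0002 -0.0007  0.0007] rows 0.5
150 250 -38 [ 50.9 -41.9];150 251 -37 [ 50.9 -41.3];150 259 -37 [ 50.9 -36.6];150 262 37 [ 50.9 -34.8];150 263 28 [ 50.9 -34.2];150 374 -27 [50.9 31.2];150 375 -39 [50.9 31.8];150 378 37 [50.9 33.6];150 379 29 [50.9 34.1];150 387 41 [50.9 38.9];150 388 41 [50.9 39.5];
165 261 -30 [ 41.9 -35.9];165 262 -41 [ 41.9 -35.3];165 263 -30 [ 41.9 -34.7];165 375 41 [41.9 32.3];165 376 41 [41.9 32.9];165 405 29 [41.9 50.2];
285 91 -27 [ 83.7 -20.1];285 109 -23 [ 74.1 -20.4];285 110 -43 [ 73.5 -20.4];285 111 -33 [ 73.  -20.5];285 122 27 [ 66.9 -20.7];285 124 -29 [ 65.8 -20.7];285 125 -52 [ 65.3 -20.7];285 127 25 [ 64.1 -20.8];285 128 40 [ 63.6 -20.8];285 129 26 [ 63.  -20.8];285 208 -27 [ 14.6 -22.5];285 209 -27 [ 14.  -22.5];285 214 28 [ 10.6 -22.7];
320 109 -23 [74.1 -0.6];320 110 -43 [73.5 -0.6];320 111 -37 [73.  -0.6];320 122 29 [66.9 -0.6];320 125 -54 [65.3 -0.6];320 126 -35 [64.7 -0.6];320 128 36 [63.6 -0.6];320 129 27 [63.  -0.6];320 192 -25 [25.1 -0.6];320 193 -28 [24.5 -0.6];320 194 -24 [23.8 -0.6];320 200 23 [19.9 -0.6];320 201 36 [19.3 -0.6];320 202 32 [18.6 -0.6];
355 91 -24 [83.7 18.8];355 110 -41 [73.5 19.2];355 111 -44 [73.  19.2];355 122 30 [66.9 19.4];355 123 33 [66.4 19.5];355 125 -49 [65.3 19.5];355 126 -51 [64.7 19.5];355 128 27 [63.6 19.6];355 129 28 [63.  19.6];355 214 30 [10.6 21.4];
```

```bash
python3 -m creep '-.0012 -.0009 .01 0 0 0 30;0 0 .006 0 0 0 30;0 0 .005 0 0 0 30;0 0 .004 0 0 0 30;0 0 .004 0 0 0 30;0 0 0 0 0 0 30;0 0 0 0 0 0 30;0 0 0 0 0 0 30'; python3 -c "
from station import bot
s=bot.state();print(s['position'],s['force'])"
```

```text
t: 13.98
position: [619.2, 7.7, 141.4]
tcp_rot: [[-0.946, -0.324, 0.0], [-0.324, 0.946, 0.0], [-0.0, -0.0, -1.0]]
force: [0.7, 0.4, -0.4]
finger_gap: 0.399
finger_force: 60.3
[619.19857157   7.73602836 141.4193952 ] [ 0.72834982  0.36656038 -0.43372382]
```

```bash
python3 -m creep '.0005 0 .003 0 0 0 30;0 0 .002 0 0 0 30;0 0 .0015 0 0 0 30;0 0 0 0 0 0 30;0 0 0 0 0 0 30'; python3 -c "
from station import bot
s=bot.state();print(s['position'],s['force'])"; python3 -m creep '0 0 .001 0 0 0 30;0 0 .001 0 0 0 30;0 0 0 0 0 0 30;0 0 0 0 0 0 30'
```

```text
t: 14.4
position: [618.8, 7.6, 137.3]
tcp_rot: [[-0.946, -0.324, -0.0], [-0.324, 0.946, 0.0], [0.0, 0.0, -1.0]]
force: [0.2, 0.3, -2.1]
finger_gap: 0.398
finger_force: 60.3
[618.80520173   7.63427479 137.29456472] [ 0.23855132  0.25798316 -2.10404904]
t: 14.73
position: [618.8, 7.7, 136.2]
tcp_rot: [[-0.946, -0.324, -0.0], [-0.324, 0.946, 0.0], [0.0, 0.0, -1.0]]
force: [-0.5, 0.1, -1.4]
finger_gap: 0.399
finger_force: 60.3
```

```bash
python3 -m creep '0 0 .001 0 0 0 30;0 0 .0007 0 0 0 30;0 0 0 0 0 0 30;0 0 0 0 0 0 30'
```

```text
t: 15.07
position: [618.9, 7.7, 135.4]
tcp_rot: [[-0.946, -0.324, 0.0], [-0.324, 0.946, -0.0], [-0.0, -0.0, -1.0]]
force: [-0.8, 0.3, -0.1]
finger_gap: 0.397
finger_force: 60.5
```

```bash
python3 -m creep '0 0 .0007 0 0 0 30;0 0 0 0 0 0 30;0 0 0 0 0 0 30'; python3 -m creep '0 0 0 0 0 0 45;0 0 0 0 0 0 55;0 0 0 0 0 0 55;0 0 0 0 0 0 55;0 0 -.02 0 0 0 55;0 0 -.06 0 0 0 75;0 0 -.06 0 0 0 85;0 0 -.06 0 0 0 85;0 0 0 0 0 0 85;0 0 0 0 0 0 85'
python3 - <<'E'
from h import *
from station import bot
for i in range(3): s=bot.state();m=bot.camera_model("wrist");im=bot.snapshot("wrist")[:,:,::-1].copy()
cv2.imwrite("pics/w10.png",im);T=s["tcp_rot"];p=s["position"];print(p,s["t"])
hsv=cv2.cvtColor(im,cv2.COLOR_BGR2HSV);k=cv2.inRange(hsv,(0,150,30),(11,255,255));k[:,:200]=0;k[:,440:]=0
for b,st,c in blobs(k,300):
    ct=max(cv2.findContours(b.astype(np.uint8),0,2)[0],key=cv2.contourArea)[:,0]
    w=ray(m,ct,110.5)[:,:2].astype(np.float32);print(st,c,"z14 circ",cv2.minEnclosingCircle(w))
kb=(hsv[...,2]<60);kb[90:]=0;kb[:,:250]=0;kb[:,400:]=0
for b,st,c in blobs(kb,100): print("ball",st,c,ray(m,c,78.5)[0])
print([hsv[r,320].tolist() for r in range(100,230,6)])
E
```

```text
t: 15.32
position: [618.9, 7.7, 135.3]
tcp_rot: [[-0.946, -0.324, 0.001], [-0.324, 0.946, 0.0], [-0.001, -0.0, -1.0]]
force: [-2.1, -0.8, 5.1]
finger_gap: 0.397
finger_force: 60.7
t: 16.15
position: [620.0, 7.7, 257.5]
tcp_rot: [[-0.946, -0.324, 0.005], [-0.324, 0.946, 0.0], [-0.005, -0.002, -1.0]]
force: [0.4, 0.5, -1.3]
finger_gap: 0.995
finger_force: 0.0
[618.73363032   7.65202098 254.03400503] 16.25
[ 290  159   60   58 2316] [319.10017271 187.76554404] z14 circ ((617.783203125, 5.651455879211426), 28.251840591430664)
ball [309   6  24  24 468] [320.6965812  18.3525641] [478.43800493 -40.51595545  78.5       ]
[[19, 96, 194], [19, 104, 199], [14, 151, 167], [15, 134, 126], [13, 146, 176], [14, 151, 165], [13, 148, 165], [14, 147, 170], [14, 149, 156], [13, 146, 161], [9, 158, 123], [8, 153, 173], [9, 147, 111], [9, 151, 132], [8, 151, 162], [9, 154, 169], [9, 152, 178], [9, 152, 171], [9, 155, 153], [8, 152, 129], [14, 144, 110], [14, 147, 160]]
```

Contact came at recess-floor height and the relief sits at the recess centre, upright. Now a closer measurement of the index block.

```bash
python3 -m creep '-.038 -.0385 0 0 0 0 85;-.038 -.0385 0 0 0 0 85;-.038 -.0385 0 0 0 0 85;-.038 -.0385 0 0 0 0 85;0 0 0 0 0 0 85;0 0 0 0 0 0 85;0 0 0 0 0 0 85'
cat > idx.py <<'E'
from h import *
from station import bot
import sys
def run(name):
    for i in range(2): s=bot.state();m=bot.camera_model("wrist");im=bot.snapshot("wrist")[:,:,::-1].copy()
    cv2.imwrite(name,im);print(s["position"],s["t"])
    C=np.array([618.6,6.5]);hsv=cv2.cvtColor(im,cv2.COLOR_BGR2HSV)
    k=((hsv[...,2]<75)&(hsv[...,1]<90)).astype(np.uint8)
    for b,st,c in blobs(k,40):
        if st[4]>6000: continue
        q=ray(m,c,58)[0][:2]-C
        ct=max(cv2.findContours(b.astype(np.uint8),0,2)[0],key=cv2.contourArea)
        w=ray(m,ct[:,0],58)[:,:2].astype(np.float32);r=cv2.minAreaRect(w)
        print("dark",st,c.round(1),"r",np.hypot(*q).round(1),"ang",np.degrees(np.arctan2(q[1],q[0])).round(2),"rect",np.round(r[0],1),np.round(r[1],1),round(r[2],1),"V",hsv[...,2][b].mean().round())
    y=cv2.inRange(hsv,(20,50,60),(36,255,255))
    for b,st,c in blobs(y,300):
        v,u=np.where(b);w=ray(m,np.c_[u,v],18)[:,:2]-C;rr=np.hypot(*w.T);a=np.degrees(np.arctan2(w[:,1],w[:,0]))
        print("yellow",st,"r",rr.min().round(),rr.max().round())
        for lo in(108,115,122,130,138,145,165,172):
            z=a[(rr>=lo)&(rr<lo+7)]
            if len(z): print("   r",lo,len(z),z.min().round(1),z.max().round(1))
    return s,m,im
E
python3 -c "
from idx import run;run('pics/w11.png')"
```

```text
t: 16.88
position: [734.5, -50.1, 252.6]
tcp_rot: [[-0.946, -0.324, -0.004], [-0.324, 0.946, 0.0], [0.003, 0.002, -1.0]]
force: [-1.4, -0.8, 0.0]
finger_gap: 0.999
finger_force: 0.0
[734.23713525 -49.79676237 254.01371682] 16.9333
dark [ 43 135  29 114 191] [ 56.3 190.3] r 399.5 ang -55.61 rect [ 849.4 -321.6] [131.9   2. ] 17.1 V 64.0
dark [ 24 149  18  53 181] [ 33.2 176.4] r 416.2 ang -58.49 rect [ 835.6 -348.5] [58.7  7.5] 14.0 V 72.0
dark [336 165  16  22 326] [343.  175.5] r 111.3 ang -17.49 rect [724.8 -26.5] [23.6 16.5] 18.9 V 40.0
dark [463 165  25  23 388] [476.7 176.9] r 121.7 ang 60.46 rect [678.3 110.8] [24.7 25.5] 18.9 V 31.0
dark [288 179  21  21 139] [298.9 187.2] r 154.1 ang -29.16 rect [758.2 -68.1] [13.5 28.6] 64.2 V 50.0
dark [391 183  15  40 314] [396.6 207.8] r 127.2 ang 16.94 rect [736.   40.6] [49.  15.3] 33.7 V 54.0
dark [603 196  37  43 991] [625.6 213.5] r 290.1 ang 81.41 rect [661.4 300. ] [64.3 34.6] 72.8 V 50.0
dark [ 41 212  11  30  87] [ 46.1 227. ] r 435.7 ang -50.81 rect [ 893.6 -331.1] [36.8  6.5] 13.1 V 72.0
dark [617 242  23  26 399] [630.  253.7] r 334.3 ang 75.31 rect [706.9 329.7] [39. 25.] 36.8 V 29.0
yellow [ 354    0   32  177 3555] r 20.0 110.0
   r 108 11 -7.7 -3.9
yellow [ 277    6   83  202 4267] r 84.0 181.0
   r 108 186 -40.3 -19.9
   r 115 205 -39.5 -17.9
   r 122 230 -38.8 -15.8
   r 130 225 -38.1 -16.8
   r 138 226 -37.5 -17.3
   r 145 222 -37.1 -17.3
   r 165 129 -35.8 -18.8
   r 172 130 -35.4 -19.1
yellow [  0  14  57  16 458] r 379.0 437.0
yellow [   0  206   48   43 1790] r 473.0 554.0
```

Tongue centreline gives the stand's yaw −27.3° and the board is at +18.6°, so the turn needed is about −45.9° (0.80 rad, inside the stated range). Going to the handle at (507.6, −30.6, 78.5).

```bash
python3 -m creep '.0578 .0254 0 0 0 0 85;.0578 .0254 0 0 0 0 85;.0578 .0254 0 0 0 0 85;.0578 .0254 0 0 0 0 70;.0578 .0254 0 0 0 0 50;.0578 .0254 0 0 0 0 50;0 0 .06 0 0 0 50;0 0 .06 0 0 0 50;0 0 .06 0 0 0 50;0 0 0 0 0 0 50;0 0 0 0 0 0 50;0 0 0 0 0 0 50'
python3 - <<'E'
from h import *
from station import bot
for i in range(2): s=bot.state();m=bot.camera_model("wrist");im=bot.snapshot("wrist")[:,:,::-1].copy()
cv2.imwrite("pics/w12.png",im);p=s["position"];T=s["tcp_rot"];print(p,s["t"],s["qpos"].round(0));go(s,[507.6,-30.6,78.5],down(108.5))
hsv=cv2.cvtColor(im,cv2.COLOR_BGR2HSV);k=((hsv[...,2]<60)&(hsv[...,1]<120));k[240:]=0;k[:,:240]=0;k[:,400:]=0
for b,st,c in blobs(k,300): print("ball",st,c,ray(m,c,78.5)[0].round(1),((ray(m,c,78.5)[0]-p)@T).round(1))
E
```

```text
t: 17.98
position: [509.1, -30.9, 149.2]
tcp_rot: [[-0.946, -0.325, 0.003], [-0.325, 0.946, -0.0], [-0.003, -0.001, -1.0]]
force: [0.9, 0.7, 0.9]
finger_gap: 0.588
finger_force: 0.0
[509.82647523 -31.05708271 149.71134779] 18.0333 [ -3.   7. -16.  68.  -0. -22.]
shift [0.0037 0.0021 0.1187] turn [-0.001   0.0025  0.005 ] rows 1.7
ball [307 159  33  31 828] [323.24637681 174.55676329] [479.6 -40.   78.5] [31.8  1.5 71.1]
```

```bash
python3 -m creep '.003 .0022 .03 0 0 0 50;0 0 .04 0 0 0 50;0 0 .03 0 0 0 50;0 0 .0187 0 0 0 50;0 0 0 0 0 0 50;0 0 0 0 0 0 50'&& python3 -m creep '0 0 0 0 0 0 10;0 0 0 0 0 0 5;0 0 0 0 0 0 5;0 0 0 0 0 0 5;0 0 0 0 0 0 5;0 0 0 0 0 0 5;0 0 0 0 0 0 5'
```

```text
t: 18.58
position: [507.1, -30.6, 76.5]
tcp_rot: [[-0.946, -0.324, 0.001], [-0.324, 0.946, -0.0], [-0.001, -0.0, -1.0]]
force: [-0.4, -1.2, -0.0]
finger_gap: 0.586
finger_force: 0.0
t: 19.17
position: [507.3, -30.5, 76.9]
tcp_rot: [[-0.946, -0.324, 0.002], [-0.324, 0.946, 0.0], [-0.002, -0.001, -1.0]]
force: [-1.2, 0.1, 5.3]
finger_gap: 0.164
finger_force: 58.3
```

```bash
python3 -m creep '-.0002 .0092 0 0 0 .03 5;-.0002 .0092 0 0 0 .03 5;-.0002 .0092 0 0 0 .03 5;-.0002 .0092 0 0 0 .03 5;-.0002 .0092 0 0 0 .03 5;-.0002 .0092 0 0 0 .03 5;-.0002 .0092 0 0 0 .03 5;-.0002 .0092 0 0 0 .03 5;0 0 0 0 0 0 5' && python3 -m creep '-.0002 .0092 0 0 0 .03 5;-.0002 .0092 0 0 0 .03 5;-.0002 .0092 0 0 0 .03 5;-.0002 .0092 0 0 0 .03 5;-.0002 .0092 0 0 0 .03 5;-.0002 .0092 0 0 0 .03 5;-.0002 .0092 0 0 0 .03 5;-.0002 .0092 0 0 0 .03 5;0 0 0 0 0 0 5;0 0 0 0 0 0 5;0 0 0 0 0 0 5'
```

```text
t: 19.92
position: [501.0, 13.4, 76.9]
tcp_rot: [[-0.999, 0.048, 0.002], [0.048, 0.999, -0.0], [-0.002, -0.0, -1.0]]
force: [-0.6, 0.9, 6.5]
finger_gap: 0.167
finger_force: 58.5
t: 20.83
position: [511.3, 56.3, 76.9]
tcp_rot: [[-0.912, 0.411, 0.002], [0.411, 0.912, 0.001], [-0.002, 0.002, -1.0]]
force: [-0.9, 1.8, 6.5]
finger_gap: 0.167
finger_force: 58.6
```

```bash
python3 -m creep '-.0002 .0092 0 0 0 .03 5;0 0 0 0 0 0 5;0 0 0 0 0 0 5;0 0 0 0 0 0 5' && python3 -m creep '0 0 0 0 0 0 30;0 0 0 0 0 0 50;0 0 0 0 0 0 50;0 0 0 0 0 0 50;0 0 -.03 0 0 0 50;0 0 -.06 0 0 0 50;0 0 -.06 0 0 0 50;0 0 -.06 0 0 0 50;0 0 -.06 0 0 0 50;0 0 0 0 0 0 50;0 0 0 0 0 0 50'
python3 - <<'E'
from h import *
from station import bot
for i in range(2): s=bot.state();m=bot.camera_model("wrist");im=bot.snapshot("wrist")[:,:,::-1].copy()
cv2.imwrite("pics/w13.png",im);p=s["position"];T=s["tcp_rot"];print(p,s["t"]);go(s,[720,-45,p[2]],T)
C=np.array([618.6,6.5])
hsv=cv2.cvtColor(im,cv2.COLOR_BGR2HSV);k=((hsv[...,2]<60)&(hsv[...,1]<120));k[240:]=0;k[:,:240]=0;k[:,400:]=0
for b,st,c in blobs(k,150): q=ray(m,c,78.5)[0];print("ball",st,c,q.round(1),"yaw",np.degrees(np.arctan2(*(C-q[:2])[::-1])))
E
```

```text
t: 21.17
position: [513.6, 61.1, 76.9]
tcp_rot: [[-0.891, 0.453, 0.002], [0.453, 0.891, 0.001], [-0.002, 0.002, -1.0]]
force: [-1.1, 1.3, 5.9]
finger_gap: 0.163
finger_force: 58.8
t: 22.08
position: [513.9, 60.7, 239.7]
tcp_rot: [[-0.891, 0.454, 0.005], [0.454, 0.891, 0.0], [-0.004, 0.002, -1.0]]
force: [-0.1, 0.0, 0.0]
finger_gap: 0.584
finger_force: 0.0
[513.02515735  60.63394368 237.75631124] 22.1333
shift [-0.3873 -0.0004  0.0004] turn [0. 0. 0.] rows 5.6
ball [310 145  22  21 378] [320.28571429 155.56878307] [487.6  73.6  78.5] yaw -27.109102228085366
```

```bash
python3 -m creep '-.0645 0 -.003 0 0 0 85;-.0645 0 -.003 0 0 0 85;-.0645 0 -.003 0 0 0 85;-.0645 0 -.003 0 0 0 85;-.0645 0 0 0 0 0 85;-.0645 0 0 0 0 0 85;0 0 0 0 0 0 85;0 0 0 0 0 0 85;0 0 0 0 0 0 85'
python3 - <<'E'
from idx import *
s,m,im=run('pics/w14.png')
T=s["tcp_rot"];P=s["position"]
C=np.array([618.3,6.2]);a=np.radians(-27.3);ex=np.array([np.cos(a),np.sin(a)]);ey=np.array([-ex[1],ex[0]])
# unwarp a patch along the stand's x axis: rows = r 80..190, cols y -40..40, at z=65 and 18
g=cv2.cvtColor(im,cv2.COLOR_BGR2GRAY).astype(np.float32)
for z,rs in((65,(134,138,141)),(58,(152,158,164,170)),(18,(110,120,176,)),(96.5,(-60,-40,0,40,60)),(84.5,(-60,-40,0,40))):
    for r in rs:
        ys=np.arange(-66,66.1,.5);p=C+r*ex+ys[:,None]*ey
        uv=proj(m,np.c_[p,np.full(len(p),z)]).astype(np.float32)
        v=cv2.remap(g,uv[None,:,0],uv[None,:,1],1).ravel();d=v[3:]-v[:-3]
        e=[(ys[i]+.75,round(float(d[i]))) for i in range(1,len(d)-1) if abs(d[i])>22 and abs(d[i])>=abs(d[i-1]) and abs(d[i])>abs(d[i+1])]
        print(z,r,uv[len(uv)//2].round(),e)
E
```

```text
t: 22.93
position: [719.0, -44.7, 242.0]
tcp_rot: [[-0.891, 0.454, -0.004], [0.454, 0.891, 0.0], [0.004, -0.002, -1.0]]
force: [0.3, 0.2, 0.5]
finger_gap: 0.996
finger_force: 0.0
[718.62758062 -44.2561092  243.61928516] 22.9833
dark [243 145  18  24 389] [251.1 156.6] r 114.3 ang -66.08 rect [664.9 -98.1] [17.8 24.2] 62.7 V 37.0
dark [382 144  20  25 409] [392.1 156.1] r 115.4 ang 13.27 rect [730.9  32.7] [19.7 25.1] 63.0 V 32.0
dark [319 164   7  24 135] [322.5 174.8] r 108.1 ang -25.78 rect [716.5 -41.4] [ 6.4 25. ] 63.3 V 61.0
dark [318 193   8   8  57] [321.6 196.9] r 132.7 ang -26.4 rect [737.  -52.4] [7.6 8. ] 63.1 V 49.0
dark [317 206   8   9  52] [320.9 210.3] r 148.1 ang -26.76 rect [750.4 -60.4] [7.7 9.4] 63.3 V 55.0
yellow [ 230    0   67  158 4528] r 45.0 117.0
   r 108 80 -66.7 -55.8
   r 115 10 -63.5 -60.6
yellow [388  76  22  50 400] r 88.0 100.0
yellow [371 108  13  48 430] r 79.0 117.0
   r 108 63 5.7 13.7
   r 115 5 8.8 10.1
yellow [300 163  18  60 995] r 103.0 180.0
   r 108 100 -39.9 -29.6
   r 115 99 -39.1 -29.4
   r 122 95 -38.5 -29.3
   r 130 95 -37.8 -28.7
   
[... 1807 characters left out ...]
p.float64(55.75), -25)]
96.5 60 [320. 132.] [(np.float64(-40.75), -33), (np.float64(-35.25), -39), (np.float64(-32.75), 32), (np.float64(36.25), -29), (np.float64(38.25), 36), (np.float64(45.25), 37), (np.float64(56.25), -27), (np.float64(62.25), 32)]
84.5 -60 [320. -21.] []
84.5 -40 [320.   7.] [(np.float64(-35.75), -42), (np.float64(40.75), 30), (np.float64(45.75), -29), (np.float64(58.75), 22)]
84.5 0 [320.  60.] [(np.float64(-35.75), -31), (np.float64(-31.25), -33), (np.float64(-28.75), 26), (np.float64(30.25), -28), (np.float64(33.75), 31), (np.float64(41.25), 26), (np.float64(62.75), 30)]
84.5 40 [320. 108.] [(np.float64(-35.25), -32), (np.float64(40.75), 25), (np.float64(58.25), -24)]
```

Index centre 1.0 mm and pointer end 2.1 mm off the same line: pointer is within 0.4°. I trim that at the regrip.

```bash
python3 -m creep '.0645 0 0 0 0 0 85;.0645 0 0 0 0 0 85;.0645 0 0 0 0 0 70;.0645 0 0 0 0 0 50;.0645 0 0 0 0 0 50;.0645 0 .012 0 0 0 50;0 0 .06 0 0 0 50;0 0 .06 0 0 0 50;0 0 .06 0 0 0 50;0 0 .06 0 0 0 50;0 0 .025 0 0 0 50;0 0 .005 0 0 0 50' && python3 -m creep '0 0 0 0 0 0 50;0 0 0 0 0 0 50;0 0 0 0 0 0 5;0 0 0 0 0 0 5;0 0 0 0 0 0 5;0 0 0 0 0 0 5;0 0 0 0 0 0 5;0 0 0 0 0 0 5;0 0 0 0 0 0 5'
```

```text
t: 24.03
position: [508.9, 60.9, 73.1]
tcp_rot: [[-0.892, 0.452, -0.004], [0.452, 0.892, -0.0], [0.003, -0.002, -1.0]]
force: [-0.4, -0.3, -1.2]
finger_gap: 0.588
finger_force: 0.0
t: 24.78
position: [513.7, 60.9, 77.1]
tcp_rot: [[-0.891, 0.453, 0.002], [0.453, 0.891, 0.001], [-0.002, 0.002, -1.0]]
force: [-1.0, -0.3, 6.3]
finger_gap: 0.164
finger_force: 58.3
```

```bash
python3 -m creep '0 .0015 0 0 0 .005 5;0 0 0 0 0 0 5;0 0 0 0 0 0 5' && python3 -m creep '-.0002 0 -.0118 0 .0222 0 5;-.0002 0 -.0118 0 .0222 0 5;-.0002 0 -.0118 0 .0222 0 5;-.0002 0 -.0118 0 .0222 0 5;-.0002 0 -.0118 0 .0222 0 5;-.0002 0 -.0118 0 .0222 0 5;-.0002 0 -.0118 0 .0222 0 5;0 0 0 0 0 0 5;0 0 0 0 0 0 5'; python3 -c "
from station import bot
s=bot.state();print(s['position'],s['qpos'],s['force'])"
```

```text
t: 25.03
position: [513.9, 61.4, 77.1]
tcp_rot: [[-0.888, 0.46, 0.002], [0.46, 0.888, -0.0], [-0.002, 0.001, -1.0]]
force: [-2.7, -1.7, 6.5]
finger_gap: 0.163
finger_force: 58.4
t: 25.78
position: [519.0, 58.6, 124.7]
tcp_rot: [[-0.861, 0.461, -0.214], [0.447, 0.888, 0.111], [0.241, 0.0, -0.971]]
force: [0.6, 1.5, -0.2]
finger_gap: 0.164
finger_force: 59.8
[518.97531277  58.64459029 124.66188298] [ 2.76011298 18.09825158 -5.89096131 78.11865869  6.97676889 29.45350075] [ 0.55261955  1.47129804 -0.18843609]
```

```bash
python3 -m creep '-.0002 0 -.0118 0 .0222 0 5;-.0002 0 -.0118 0 .0222 0 5;-.0002 0 -.0118 0 .0222 0 5;-.0002 0 -.0118 0 .0222 0 5;-.0002 0 -.0118 0 .0222 0 5;-.0002 0 -.0118 0 .0222 0 5;-.0002 0 -.0118 0 .0222 0 5;-.0002 0 -.0118 0 .0222 0 5;0 0 0 0 0 0 5;0 0 0 0 0 0 5;0 0 0 0 0 0 5'; python3 -c "
from station import bot
import numpy as np
s=bot.state();p=s['position'];T=s['tcp_rot'];print(p,s['force'],np.degrees(np.arctan2(T[2,0],-T[2,2])),np.degrees(np.arcsin((p[2]-77.1)/202)))
ax=np.array([618.3+85*np.cos(np.radians(-27.3)),6.2-85*np.sin(np.radians(27.3))]);print(ax,np.hypot(*(p[:2]-ax)),np.degrees(np.arctan2(p[2]-76.5,np.hypot(*(p[:2]-ax)))))"
```

```text
t: 26.7
position: [537.3, 49.2, 176.6]
tcp_rot: [[-0.77, 0.46, -0.442], [0.399, 0.888, 0.229], [0.498, 0.0, -0.867]]
force: [-0.1, 1.6, -5.2]
finger_gap: 0.166
finger_force: 59.6
[537.2583452   49.19950906 176.56910363] [-0.11020817  1.58141735 -5.15539063] 29.844055721466642 29.499851553524355
[693.83246478 -32.78521213] 176.73977885273976 29.518303703835628
```

```bash
python3 -m creep '0 0 -.0024 0 .004 0 5;0 0 0 0 0 0 5;0 0 0 0 0 0 5;0 0 0 0 0 0 5' && python3 -m creep '0 0 0 0 0 0 30;0 0 0 0 0 0 50;0 0 0 0 0 0 50;0 0 0 0 0 0 50;0 0 0 0 0 0 50;.001 0 -.02 0 0 0 50;.01 0 -.05 0 0 0 50;.01 0 -.06 0 0 0 50;.03 0 -.05 0 0 0 50;.03 0 -.04 0 0 0 50;0 0 0 0 0 0 50;0 0 0 0 0 0 50'
python3 - <<'E'
from h import *
from station import bot
s=bot.state();m=bot.camera_model("wrist");im=bot.snapshot("wrist")[:,:,::-1].copy();cv2.imwrite("pics/w15.png",im)
mt=bot.camera_model("scene");ti=bot.snapshot("scene")[:,:,::-1].copy();cv2.imwrite("pics/scene1.png",ti);tt=bot.snapshot("top")[:,:,::-1].copy();cv2.imwrite("pics/top1.png",tt)
print(s["position"],s["t"],s["tcp_rot"][:,2])
C=np.array([618.3,6.2]);a=np.radians(-27.3);ex=np.array([np.cos(a),np.sin(a),0]);H=np.r_[C,76.5]+85*ex
hsv=cv2.cvtColor(im,cv2.COLOR_BGR2HSV);k=((hsv[...,2]<60)&(hsv[...,1]<120))
def ballat(t): t=np.radians(t);return H-232*np.cos(t)*ex+np.array([0,0,232*np.sin(t)])+2*np.array([*(np.sin(t)*ex[:2]),np.cos(t)])
for t in(27,30,33): print(t,"wrist ball pred",proj(m,ballat(t)),"top",proj(bot.camera_model("top"),ballat(t)),"scene",proj(mt,ballat(t)))
for nm,q in(("wrist",im),("top",tt),("scene",ti)):
    h=cv2.cvtColor(q,cv2.COLOR_BGR2HSV);k=(h[...,2]<(35 if nm=="top" else 60))
    c0=proj(m if nm=="wrist" else mt if nm=="scene" else bot.camera_model("top"),ballat(30))[0]
    for b,st,c in blobs(k,15):
        if np.hypot(*(c-c0))<40 and st[4]<3000: print(nm,st,c.round(1))
E
```

```text
t: 27.03
position: [537.9, 48.8, 177.9]
tcp_rot: [[-0.767, 0.46, -0.448], [0.397, 0.888, 0.232], [0.505, 0.0, -0.863]]
force: [0.9, 3.6, -8.9]
finger_gap: 0.166
finger_force: 59.2
t: 28.03
position: [546.7, 40.2, 298.0]
tcp_rot: [[-0.778, 0.466, -0.422], [0.403, 0.885, 0.233], [0.483, 0.011, -0.876]]
force: [0.5, 0.7, -0.9]
finger_gap: 0.586
finger_force: 0.0
[546.74572354  40.20655121 298.00060537] 28.0333 [-0.42249147  0.23342576 -0.87579299]
27 wrist ball pred [[321.54476025 217.05124402]] top [[297.4099267  227.76801805]] scene [[342.25919915 123.97745106]]
30 wrist ball pred [[321.82169434 222.41005293]] top [[298.25354119 225.66387569]] scene [[341.50416675 121.50500572]]
33 wrist ball pred [[322.1245732  229.01196505]] top [[299.21317924 223.32337969]] scene [[340.63242076 119.23201243]]
wrist [310 210  26  26 530] [322.1 222.7]
top [294 221   8   9  59] [297.8 225.1]
scene [338 118  10   9  65] [342.9 121.9]
```

```bash
python3 - <<'E'
from h import *
from station import bot
C=np.array([618.3,6.2]);a=np.radians(-27.3);ex=np.array([np.cos(a),np.sin(a),0]);H=np.r_[C,76.5]+85*ex;t=np.radians(30)
X=np.cos(t)*ex-np.array([0,0,np.sin(t)]);N=np.sin(t)*ex+np.array([0,0,np.cos(t)])
for n in("top","scene"):
    m=bot.camera_model(n);im=cv2.imread(f"pics/{n}1.png");h=cv2.cvtColor(im,cv2.COLOR_BGR2HSV)
    for z in(20,45,69): print(n,"relief axis pred",z,proj(m,H-85*X+z*N).round(1))
    print("plaque corners pred",[proj(m,H+(-85+sx*65)*X+sy*34*np.array([-ex[1],ex[0],0])+29*N).round(0)[0].tolist() for sx in(-1,1) for sy in(-1,1)])
    c0=proj(m,H-85*X+45*N)[0]
    for lo,hi in(((0,110,30),(11,255,255)),((12,110,30),(16,255,255))):
        for b,st,c in blobs(cv2.inRange(h,lo,hi),30):
            if np.hypot(*(c-c0))<45: print(n,lo,st,c.round(1))
E
python3 -m creep '.05 0 -.02 0 0 0 50;.05 0 -.02 0 0 0 50;0 0 0 0 0 0 50'
```

```text
top relief axis pred 20 [[321.4 179.5]]
top relief axis pred 45 [[323.5 174.4]]
top relief axis pred 69 [[325.7 169.2]]
plaque corners pred [[325.0, 202.0], [301.0, 190.0], [342.0, 166.0], [320.0, 155.0]]
scene relief axis pred 20 [[317.2 182. ]]
scene relief axis pred 45 [[314.7 178.5]]
scene relief axis pred 69 [[312.1 174.9]]
plaque corners pred [[312.0, 148.0], [342.0, 156.0], [290.0, 206.0], [321.0, 216.0]]
scene (0, 110, 30) [304 168  28  28 589] [317.9 181.7]
scene (12, 110, 30) [ 289  147   70   80 2578] [323.5 184.9]
t: 28.43
position: [501.1, 62.2, 334.1]
tcp_rot: [[-0.785, 0.468, -0.406], [0.406, 0.883, 0.235], [0.468, 0.02, -0.883]]
force: [-0.2, -0.1, 0.6]
finger_gap: 0.584
finger_force: 0.0
```

```bash
python3 -c "
from station import bot
print(bot.close_job())"
```

```text
the job is handed in; nothing more can be done
None
```

I handed the job in at about 28.5 s: the plaque is in the pocket, the relief is upright in its recess, the pointer is lined up with the index to within about 0.5°, and the board is let go at about 30° (cameras read 29.5–30.7°); I kept the arm clear of the bottles and mug but did not re-measure them.

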